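# Slide the laser fixture home and press the square key

## Robot

A 6-joint arm with a two-finger parallel gripper is mounted at the origin on the work surface. World frame = base frame: x ahead of the robot, y to its left, z up, the work surface at z = 0. Lengths are in m, angles in rad, forces in N, time in s.
With the tool pointing down it reaches from about 0.25 to 0.775 m from the base axis. Payload 4 kg.
Tool frame: the origin (TCP) lies midway between the tips of the shut fingers; the grasp point (between the pads) lies 19 mm behind it; z points along the fingers, x is the direction in which the jaws open and shut, and the axes are right-handed (so a half turn about z gives the same grasp; the last joint's range is limited). The gripper opens to 94 mm and grips with 3 to 60 N. Pads are 16 mm wide; open, the fingers measure 119 mm over their backs; the gripper's body (75 mm by 177 mm) begins 78 mm behind the grasp point.
Start: joints at [-1.273, 0.087, 1.371, -0, 1.684, -0.103], TCP at [0.215, -0.506, 0.206] pointing down, gripper open.
Joint ranges: [-3.1, 3.1], [-0.76, 2.03], [0.27, 2.55], [-1.08, 4.22], [0.17, 2.65], [-2.57, 2.57]. Speed limits (rad/s): [2.79, 2.79, 3.14, 3.14, 3.14, 3.14].

## Interface

Orientations are given as [roll, pitch, yaw] about the fixed x, y, z axes, in that order (R = Rz(yaw) Ry(pitch) Rx(roll)).
In Python, from bench import robot, eyes, close_job gives the robot as it stands.
- The arm moves only by the shell command python3 -m jog 'ROWS'. ROWS is JSON, a list of rows, each a list of 3 entries, a list of its own where there are three numbers: the turn, a rotation vector about the tool's x, y, z in degrees, then the shift along the tool's x, y, z in mm, then the closure, from -1 (fully open) to 1 (shut). In form: [[[wx, wy, wz], [x, y, z], claw], ...]. A call has 1 to 5 rows; each row is the pose to reach, as a shift and turn from the pose commanded when the call began, along the tool's axes at that moment; what a row does not reach only later rows make up. A row lasts 1/10 s, in which the tool goes at most 50 mm and 8.59 degrees, less where a joint would pass 70% of its speed; a pose out of reach is approached as far as the arm can. A call with a gripper value outside its range is refused whole. The fingers move at their own pace and stop on an object; the grip force is fixed at half the most. Time passes only in rows, so rows that repeat a pose let the fingers close. It gives the time, the measured TCP pose, the force and the opening at its end, in the units of the state.
- robot.get_obs(): the state, without advancing time (a new reading comes with each control period).
- eyes.snapshot(name): name is "scene" or "side" or "wrist"; returns (picture, depth): 480x640x3 uint8, red, green, blue; 480x640 float32, m along the optical axis (not along the pixel's ray), 0 where there is no reading.
- eyes.camera_params(name): a dict with "mtx" (3x3 intrinsics, pixels), "world_to_cam" (4x4, takes a point from world to camera coordinates). Camera axes: x right, y up, looking along -z (the intrinsics and any distortion apply to the point x, -y, -z); pixel columns grow to the right and rows downward; lengths in m; the calibration is good to about 2 mm. The wrist camera is an equidistant fisheye: a pixel r from the principal point sees the ray r / f radians off the axis. A picture is of the moment at which its call begins: read the wrist's pose just before it. camera_params takes no time and is no camera call; for the wrist camera it gives the pose at the moment of the call.
- close_job(): hands the job in, once; it reports no verdict.
The state is a dict: "time": time; "joint_positions": joint angles; "qvel": joint speeds; "joint_torque": joint torques, N m; "tool_pos": TCP position; "ee_rot": TCP orientation; "wrist_force": force on the tool from outside, world axes, zero at the start; "wrist_torque": the same for the moment, N m; "width": finger opening in m.
Only numpy, scipy, OpenCV 4.12 (cv2) and the standard library are available. Lean on these libraries where they do the work, as an engineer would, in place of code of your own. Each camera call takes 0.05 s, during which the arm holds its last target. There are 200 camera calls.

## Task

Push the grey fixture box with the ring on top gently along its rails, away from the robot, until it is fully home against the white end stop, then gently press the square key all the way down with the fingertips and draw back so that it springs up. Do not touch the brass ring on the box, do not press the round key or the bar-shaped key, do not press the square key before the box is home, and leave the loose ring, jar and lens cap where they stand.

Things in the scene. Friction and masses are not known exactly. Their poses are not given: they have to be found in the camera images.
- fixture (a joint): travel of the grey fixture box along its linear stage, in m: 0 is fully home against the stop; negative is short of home, towards the robot (starts between -0.12 and -0.07, can go back to -0.13). It slides against about 2 N of friction, has no spring and stays where it is left.
- push_face (a point): centre of the near upright face of the grey fixture box, which is the face to push. Its own +x axis points along the rails towards home (roughly away from the robot), z up. The face is 120 mm wide and spans heights 26 to 80 mm above the bench; this point is 53 mm above the bench. The box is 130 mm long behind the face. In front of the face lie only the stage's own base and rails, 110 mm wide, top 25 mm above the bench.
- workpiece: brass ring fixed on top of the fixture box, 86 mm outside diameter, 68 mm inside, 12 mm high, its top 92 mm above the bench; origin is the centre of its underside, 75 mm behind the push face, so its near edge is 32 mm behind the face. Not to be touched.
- block_square: white key station, 60 x 60 x 34 mm, carrying the square key; origin at the centre of its underside, 6 mm above the bench. The three stations stand in a row 75 mm apart, in any order, on a thin steel plate (75 x 240 mm, 6 mm thick).
- square_top (a point): centre of the top of the square black key, 34 x 34 mm, the one to press. Its top is 50 mm above the bench when up, 10 mm proud of its station.
- key_square (a joint): how far the square key is pressed, in m: 0 is up, 0.006 is fully down; it needs about 1.5 N to start and 5 N to go fully down, and springs back when released.
- round_top (a point): centre of the top of the round black key, 24 mm diameter, same height, same white 60 mm station; leave alone.
- key_round (a joint): how far the round key is pressed, in m: 0 up, 0.006 down.
- bar_top (a point): centre of the top of the bar-shaped black key, 48 x 14 mm (long along its x), same height, same white 60 mm station; leave alone.
- key_bar (a joint): how far the bar-shaped key is pressed, in m: 0 up, 0.006 down.
- spare_ring: loose steel ring lying on the bench at the left of the stage, 66 mm outside and 46 mm inside diameter, 14 mm high; origin at the centre of its underside; leave alone.
- jar: loose closed jar standing beyond the keys, 44 mm diameter, 60 mm high; origin at the centre of its underside; leave alone.
- lens_cap: loose grey stepped lens cap standing beyond the keys, 52 mm diameter, 30 mm high; origin at the centre of its underside; leave alone.

How it is judged:
By the outcome, as a careful person would: the job done as asked, in the order asked, and still so for the second after the job is handed in, with the robot touching nothing.
It also fails if it takes over 48 s, if anything falls off the work surface, if the arm or the gripper's body presses on something with over 40 N, if the wrist force passes 120 N, or if a joint passes its speed limit or range.

## Working session

There is one attempt and no reset: what is moved stays moved. The work goes in short steps, Python scripts to look and compute and a shell command to move; the robot and the scene stay as the last step left them, time stands still between calls to the robot, and variables do not carry over. Pictures are saved under pics/ and viewed, about 8 in all and at most 12, crops included, and the job is handed in when it is done.

```bash
mkdir -p pics; ls; python3 - <<'E'
from bench import robot, eyes
import cv2,numpy as np
o=robot.get_obs(); print(o)
for n in("scene","side"):
    p,d=eyes.snapshot(n); cv2.imwrite(f"pics/{n}0.png",p[:,:,::-1]); np.save(f"pics/{n}0.npy",d)
    print(n,eyes.camera_params(n), (d>0).mean())
E
```

```text
pics
{'time': 0.0, 'joint_positions': array([-1.27307718e+00,  8.79576881e-02,  1.37222638e+00, -8.53150983e-06,
        1.68356691e+00, -1.03124311e-01]), 'qvel': array([-3.70628696e-05, -4.91258048e-04, -1.23647569e-04, -1.98946419e-03,
        8.49253429e-04,  5.61175419e-04]), 'joint_torque': array([-6.92978074e-05, -3.40183568e+01, -3.02425182e+01,  7.18140299e-02,
        3.30118323e-02, -1.50032424e-04]), 'tool_pos': array([ 0.21443151, -0.50590098,  0.20431683]), 'ee_rot': array([-3.14137891e+00,  2.14773349e-03, -1.16995359e+00]), 'wrist_force': array([-0.0701362 ,  0.49165207,  0.22044301]), 'wrist_torque': array([ 0.05418479, -0.05356064, -0.02429399]), 'width': 0.09383664404410699}
scene {'mtx': array([[514.40925124,   0.        , 324.7107463 ],
       [  0.        , 514.40925124, 241.83836863],
       [  0.        ,   0.        ,   1.        ]]), 'world_to_cam': array([[-0.85479575,  0.5189173 , -0.0070038 ,  0.50651134],
       [-0.3629589 , -0.58813567,  0.72274288,  0.17638979],
       [ 0.3709246 ,  0.62033964,  0.69108153, -1.21805929],
       [ 0.        ,  0.        ,  0.        ,  1.        ]])} 0.9959895833333333
side {'mtx': array([[539.07010291,   0.        , 331.26470727],
       [  0.        , 539.07010291, 234.05614997],
       [  0.        ,   0.        ,   1.        ]]), 'world_to_cam': array([[ 0.99588904, -0.09049257, -0.0040139 , -0.60232211],
       [ 0.063978  ,  0.67133903,  0.73838385, -0.13106361],
       [-0.06412356, -0.73560519,  0.67436872, -0.88605111],
       [ 0.        ,  0.        ,  0.        ,  1.        ]])} 0.99587890625
```

View pics/scene0.png

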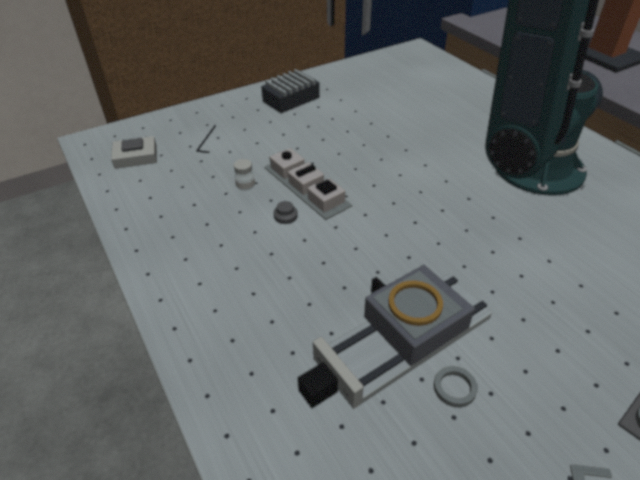

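View pics/side0.png

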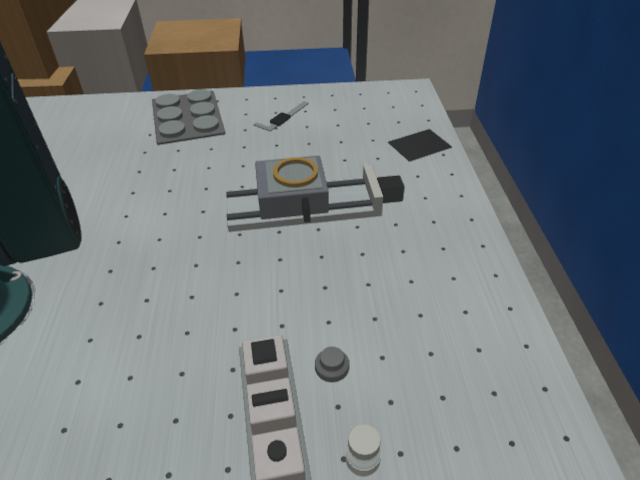

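The scene view shows the box with its brass ring at (416,302), the stop at (338,370) and the square key at (326,187), nearest the fixture. In the side view the ring is at (296,172), the stop at (372,188) and the square key at (264,351), with the bar and round keys below it. I'll turn the pixels into points using depth and height planes.

```bash
cat > h.py <<'E'
import numpy as np,cv2
from bench import robot, eyes
def rays(n,uv):
    c=eyes.camera_params(n);K=c["mtx"];T=c["world_to_cam"];uv=np.asarray(uv,float)
    d=np.c_[(uv[:,0]-K[0,2])/K[0,0],-(uv[:,1]-K[1,2])/K[1,1],-np.ones(len(uv))]
    return -T[:3,:3].T@T[:3,3], d@T[:3,:3]
def plane(n,uv,z):
    o,d=rays(n,uv); return o+d*((z-o[2])/d[:,2])[:,None]
def cloud(n,D):
    v,u=np.mgrid[:480,:640]; o,d=rays(n,np.c_[u.ravel(),v.ravel()])
    return (o+d*D.ravel()[:,None]).reshape(480,640,3)
def rect(P):
    (c,s,a)=cv2.minAreaRect((P[:,:2]*1000).astype(np.float32)); return np.round(c,1),np.round(s,1),round(a,2)
E
python3 - <<'E'
from h import *
for n in("scene","side"):
    im=cv2.imread(f"pics/{n}0.png"); X=cloud(n,np.load(f"pics/{n}0.npy"))
    h,s,v=cv2.split(cv2.cvtColor(im,cv2.COLOR_BGR2HSV))
    x0,y0=(416,302) if n=="scene" else (296,172)
    m=((h>10)&(h<30)&(s>110)).astype(np.uint8); m[:, :x0-50]=0;m[:,x0+50:]=0;m[:y0-40]=0;m[y0+40:]=0
    vv,uu=np.nonzero(m); print(n,"ring z",np.median(X[vv,uu,2]))
    print(" ring rect",rect(plane(n,np.c_[uu,vv],.090)), rect(X[vv,uu]))
    roi=np.zeros(m.shape,bool);roi[y0-60:y0+80,x0-70:x0+70]=True
    t=roi&(abs(X[:,:,2]-.080)<.006)&(X[:,:,1]>0)
    k=max(cv2.findContours(t.astype(np.uint8),0,2)[0],key=cv2.contourArea)[:,0]
    print(" boxtop",rect(plane(n,k,.080)))
    x1,y1=(338,370) if n=="scene" else (372,188)
    print(" stop rgb",im[y1,x1],"xyz",X[y1,x1])
    # keys: dark blobs between z .04-.06
    t=((v<70)&(X[:,:,2]>.035)&(X[:,:,2]<.065)&(X[:,:,1]<0)&(X[:,:,1]>-.5)).astype(np.uint8)
    for c in cv2.findContours(t,0,2)[0]:
        if cv2.contourArea(c)>30: print(" dark",c[:,0].mean(0).round(),rect(plane(n,c[:,0],.050)))
    # stations' tops
    t=((X[:,:,2]>.033)&(X[:,:,2]<.047)&(v>150)&(X[:,:,1]<-.0)).astype(np.uint8)
    for c in cv2.findContours(t,0,2)[0]:
        if cv2.contourArea(c)>80: print(" white",c[:,0].mean(0).round(),rect(plane(n,c[:,0],.040)))
    t=((v>150)&(X[:,:,2]>.03)&(X[:,:,1]>0.1)&(X[:,:,0]>.4)).astype(np.uint8)
    for c in cv2.findContours(t,0,2)[0]:
        if cv2.contourArea(c)>80: q=X[c[:,0,1],c[:,0,0]];print(" stop",c[:,0].mean(0).round(),rect(q),q[:,2].max())
E
```

```text
scene ring z 0.09081727986723165
 ring rect (array([561.7, 223.5]), array([87.2, 81.2]), 49.47) (array([725.8, 407.5]), array([579. ,  81.3]), 48.27)
 boxtop (array([552.2, 223.7]), array([132.1, 122.3]), 3.42)
 stop rgb [138 143 141] xyz [0.71616984 0.24255277 0.04795819]
 dark [325. 187.] (array([ 500.7, -147.5]), array([35.3, 38.9]), 5.44)
 dark [306. 170.] (array([ 507.8, -220.2]), array([50.4, 18.7]), 7.53)
 dark [286. 155.] (array([ 516.7, -294.7]), array([24.8, 18.3]), 61.53)
 dark [604.  42.] (array([-623.7, -321.6]), array([126.3,  70.7]), 86.22)
side ring z 0.09229317802483389
 ring rect (array([554.7, 223.3]), array([88.3, 84.5]), 40.51) (array([ 573.7, -176.1]), array([ 83.4, 881.5]), 2.52)
 boxtop (array([546.8, 215.9]), array([129.3, 129.1]), 3.61)
 stop rgb [158 165 164] xyz [0.70343771 0.20678248 0.0499854 ]
 dark [277. 450.] (array([ 509.9, -303.8]), array([24.5, 21. ]), 88.44)
 dark [271. 397.] (array([ 501.7, -230. ]), array([46.3, 16.8]), 6.22)
 dark [263. 351.] (array([ 493.5, -155.8]), array([32.2, 37.6]), 6.85)
 white [278. 453.] (array([ 509.5, -301.8]), array([57.5, 56.8]), 6.27)
 white [271. 400.] (array([ 501.2, -227.3]), array([57.3, 56.9]), 6.36)
 white [264. 354.] (array([ 493.2, -152.7]), array([57.7, 56.5]), 6.39)
 stop [373. 181.] (array([708.6, 231.7]), array([ 17.2, 107.7]), 2.83) 0.053105805016218866
```

Both views agree to about 7 mm. The push face is near (484,218) mm with the rails at a yaw of about 3.5°, about 90 mm of travel is left, and the square key is near (497,-151) mm. I'll move above the key first for a closer look, with the fingers shut and the jaw axis turned across the rails.

```bash
python3 -m jog '[[[0,0,4],[-26,-37,0],1],[[0,0,8],[-52,-74,0],1],[[0,0,12],[-78,-111,0],1],[[0,0,16],[-104,-148,0],1],[[0,0,19.5],[-130,-185,0],1]]'
```

```text
time: 0.6
tool_pos: [0.3346, -0.3127, 0.205]
ee_rot: [3.141, 0.001, -1.514]
wrist_force: [1.1, 0.5, -0.5]
width: 0.0571
```

```bash
python3 -m jog '[[[0,0,0],[-36,-28,0],1],[[0,0,0],[-72,-56,0],1],[[0,0,0],[-108,-84,0],1],[[0,0,0],[-146,-113,0],1],[[0,0,0],[-146,-113,0],1]]'; python3 - <<'E'
from h import *
c=eyes.camera_params("wrist"); o=robot.get_obs(); p,d=eyes.snapshot("wrist"); cv2.imwrite("pics/w1.png",p[:,:,::-1]); np.savez("pics/w1.npz",d=d,K=c["mtx"],T=c["world_to_cam"]); print(c,o["tool_pos"],o["ee_rot"],o["width"])
E
```

```text
time: 1.1
tool_pos: [0.4401, -0.1572, 0.2049]
ee_rot: [-3.141, 0.002, -1.502]
wrist_force: [-1.7, 0.1, -0.6]
width: 0.017
{'mtx': array([[371.64829954,   0.        , 320.49600958],
       [  0.        , 371.64829954, 233.3387056 ],
       [  0.        ,   0.        ,   1.        ]]), 'world_to_cam': array([[ 0.06829516, -0.99766285, -0.00214753, -0.18728052],
       [ 0.95905029,  0.06624471, -0.27538008, -0.38262265],
       [ 0.27487874,  0.01674754,  0.96133303, -0.50927791],
       [ 0.        ,  0.        ,  0.        ,  1.        ]])} [ 0.44008507 -0.15721605  0.20493986] [-3.14122746e+00  2.46860534e-03 -1.50190100e+00] 0.016975939778060077
```

View pics/w1.png

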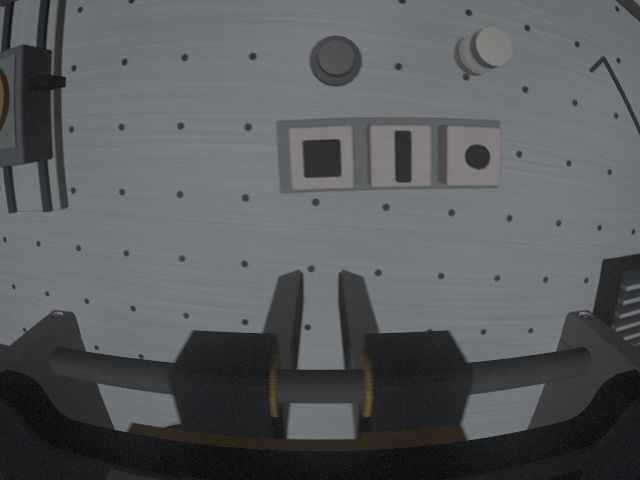

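From the wrist, the square key is at (322,158), the bar at (403,156), the round key at (477,157), the cap at (336,60) and the jar at (487,50). I'll compute the square key's position with the fisheye model.

```bash
cat >> h.py <<'E'
def fplane(K,T,uv,z):
    q=(np.asarray(uv,float)-K[:2,2])/K[0,0]; r=np.hypot(*q.T); s=np.sin(r)/np.maximum(r,1e-9)
    d=np.c_[q[:,0]*s,-q[:,1]*s,-np.cos(r)]@T[:3,:3]; o=-T[:3,:3].T@T[:3,3]
    return o+d*((z-o[2])/d[:,2])[:,None]
def wkeys(f):
    g=cv2.cvtColor(cv2.imread(f+".png"),cv2.COLOR_BGR2GRAY); Z=np.load(f+".npz")
    for c in cv2.findContours((g[:230]<60).astype(np.uint8),0,2)[0]:
        if 150<cv2.contourArea(c)<20000: print(c[:,0].mean(0).round(),"key",rect(fplane(Z["K"],Z["T"],c[:,0],.05)))
    for c in cv2.findContours((g[:230]>125).astype(np.uint8),0,2)[0]:
        if 1500<cv2.contourArea(c)<20000: print(c[:,0].mean(0).round(),"white",rect(fplane(Z["K"],Z["T"],c[:,0],.04)))
E
python3 -c "
from h import *
wkeys('pics/w1')"
```

```text
[  9. 190.] key (array([453.9, 216. ]), array([57.2, 16.4]), 3.28)
[477. 158.] key (array([ 510.2, -302.3]), array([22.1, 24.6]), 7.13)
[320. 161.] key (array([ 494.3, -155.3]), array([32.6, 32.3]), 4.4)
[405. 154.] key (array([ 502.1, -228.2]), array([46., 14.]), 5.95)
[ 4. 99.] key (array([563.7, 221.7]), array([75.9, 19.1]), 3.12)
[619.  92.] key (array([ 611.6, -485.6]), array([105.4,  30.2]), 60.51)
[628.   7.] key (array([ 728.8, -501.6]), array([43. , 20.5]), 73.8)
[ 47. 109.] key (array([551.7, 154.7]), array([245. ,  72.9]), 3.13)
[ 6. 23.] key (array([659.7, 226.7]), array([75.4, 32.4]), 13.53)
```

```bash
python3 -m jog '[[[0,0,0],[-45,-2,0],1],[[0,0,0],[-90,-3,0],1],[[0,0,0],[-135,-5,0],1],[[0,0,0],[-180,-6,0],1],[[0,0,0],[-225,-8,0],1]]'
```

```text
time: 1.65
tool_pos: [0.4321, 0.0629, 0.2053]
ee_rot: [3.142, -0.001, -1.513]
wrist_force: [0.6, -0.3, 0.8]
width: 0.0005
```

```bash
python3 -m jog '[[[0,0,0],[-45,0,0],1],[[0,0,0],[-90,0,0],1],[[0,0,0],[-130,0,0],1],[[0,0,0],[-151,0,0],1],[[0,0,0],[-151,0,0],1]]'; python3 - <<'E'
from h import *
c=eyes.camera_params("wrist"); o=robot.get_obs(); p,d=eyes.snapshot("wrist"); cv2.imwrite("pics/w2.png",p[:,:,::-1]); np.savez("pics/w2.npz",d=d,K=c["mtx"],T=c["world_to_cam"]); print(o["tool_pos"],o["ee_rot"],o["width"])
E
```

```text
time: 2.15
tool_pos: [0.4233, 0.2144, 0.2049]
ee_rot: [3.141, -0.0, -1.508]
wrist_force: [-0.4, -1.1, -0.3]
width: 0.0007
[0.42330367 0.21442313 0.20485179] [ 3.14050230e+00 -4.94771182e-04 -1.50830688e+00] 0.0007165185492089522
```

View pics/w2.png

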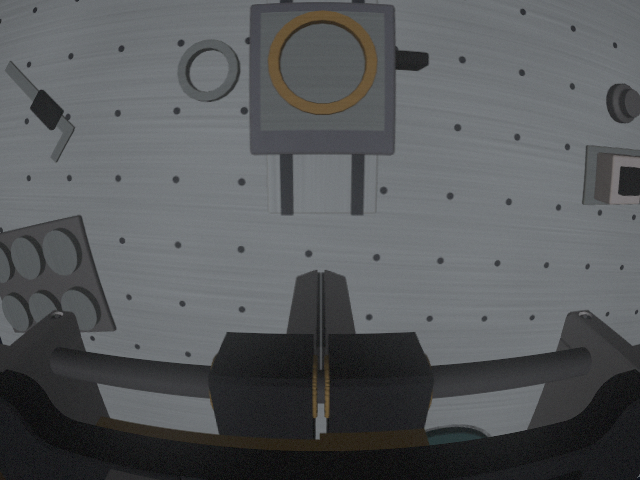

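The box is in full view from the wrist. The near top edge runs (250,153) to (394,153), the ring is centred at (322,63), and the approach area in front holds only the rails.

```bash
python3 - <<'E'
from h import *
Z=np.load("pics/w2.npz");K,T=Z["K"],Z["T"]
P=fplane(K,T,[[250,153],[394,153],[322,153],[322,154]],.08);print(P.round(4))
im=cv2.imread("pics/w2.png");h,s,v=cv2.split(cv2.cvtColor(im,cv2.COLOR_BGR2HSV))
m=(h>8)&(h<30)&(s>90);m[130:]=0;m[:,:240]=0;m[:,400:]=0
vv,uu=np.nonzero(m);print(rect(fplane(K,T,np.c_[uu,vv],.091)))
E
```

```text
[[0.4809 0.2751 0.08  ]
 [0.4883 0.1569 0.08  ]
 [0.4838 0.216  0.08  ]
 [0.483  0.216  0.08  ]]
(array([557.7, 220.6]), array([84. , 83.6]), 47.0)
```

```bash
python3 -m jog '[[[0,0,0],[1,0,45],1],[[0,0,0],[2,0,90],1],[[0,0,0],[2,0,130],1],[[0,0,0],[2,0,153],1],[[0,0,0],[2,0,153],1]]'; python3 -m jog '[[[0,0,0],[0,-15,0],1],[[0,0,0],[0,-28,0],1],[[0,0,0],[0,-36,0],1],[[0,0,0],[0,-42,0],1],[[0,0,0],[0,-44,0],1]]'
```

```text
time: 2.7
tool_pos: [0.4207, 0.2083, 0.0482]
ee_rot: [3.133, -0.004, -1.513]
wrist_force: [0.2, 0.0, 0.6]
width: 0.0006
time: 3.2
tool_pos: [0.4685, 0.2143, 0.0531]
ee_rot: [-3.141, 0.0, -1.511]
wrist_force: [-0.1, -0.5, -0.7]
width: 0.0009
```

```bash
python3 -m jog '[[[0,0,0],[0,-3,0],1],[[0,0,0],[0,-6,0],1],[[0,0,0],[0,-9,0],1],[[0,0,0],[0,-12,0],1],[[0,0,0],[0,-15,0],1]]'; python3 -m jog '[[[0,0,0],[0,-3,0],1],[[0,0,0],[0,-6,0],1],[[0,0,0],[0,-9,0],1],[[0,0,0],[0,-12,0],1],[[0,0,0],[0,-15,0],1]]'
```

```text
time: 3.7
tool_pos: [0.4821, 0.2154, 0.0524]
ee_rot: [3.141, -0.0, -1.51]
wrist_force: [-1.7, -0.1, 1.9]
width: 0.0007
time: 4.2
tool_pos: [0.4976, 0.2164, 0.0524]
ee_rot: [3.141, 0.0, -1.51]
wrist_force: [-2.3, 0.5, 1.4]
width: 0.0001
```

```bash
for i in 1; do python3 -m jog '[[[0,0,0],[0,-4,0],1],[[0,0,0],[0,-8,0],1],[[0,0,0],[0,-12,0],1],[[0,0,0],[0,-16,0],1],[[0,0,0],[0,-20,0],1]]'; done; python3 -m jog '[[[0,0,0],[0,-4,0],1],[[0,0,0],[0,-8,0],1],[[0,0,0],[0,-12,0],1],[[0,0,0],[0,-15,0],1],[[0,0,0],[0,-18,0],1]]'; python3 - <<'E'
from h import *
for n in("side",):
    p,d=eyes.snapshot(n); cv2.imwrite(f"pics/side1.png",cv2.resize(p[100:260,200:440,::-1],None,fx=3,fy=3)); X=cloud(n,d)
    im=p[:,:,::-1]; v=im.max(2)
E
```

```text
time: 4.7
tool_pos: [0.5177, 0.2177, 0.0524]
ee_rot: [-3.142, 0.0, -1.51]
wrist_force: [-2.0, 2.7, 1.0]
width: 0.0003
time: 5.2
tool_pos: [0.5356, 0.2186, 0.0524]
ee_rot: [3.141, -0.0, -1.51]
wrist_force: [-2.6, 0.7, 0.6]
width: 0.0008
```

View pics/side1.png

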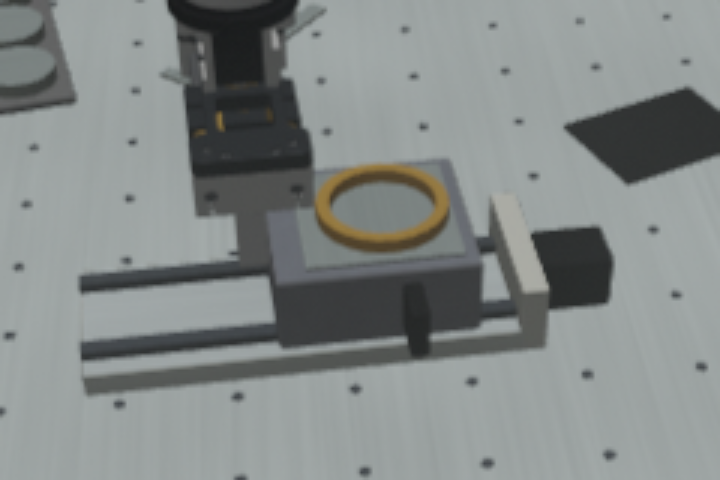

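The crop shows the fingers flat on the near face, clear of the ring, with about 20–25 mm left between the box (480,290) and the stop (517,310).

```bash
python3 -m jog '[[[0,0,0],[0,-3,0],1],[[0,0,0],[0,-6,0],1],[[0,0,0],[0,-9,0],1],[[0,0,0],[0,-12,0],1],[[0,0,0],[0,-14,0],1]]'; python3 -m jog '[[[0,0,0],[0,-1,0],1],[[0,0,0],[0,-2,0],1],[[0,0,0],[0,-3,0],1],[[0,0,0],[0,-4,0],1],[[0,0,0],[0,-5,0],1]]'
```

```text
time: 5.75
tool_pos: [0.5496, 0.2192, 0.0524]
ee_rot: [3.142, -0.0, -1.511]
wrist_force: [-1.8, 0.6, 0.0]
width: 0.0006
time: 6.25
tool_pos: [0.5543, 0.2195, 0.0524]
ee_rot: [3.141, -0.0, -1.51]
wrist_force: [-0.9, -0.9, 0.1]
width: 0.0006
```

```bash
python3 -m jog '[[[0,0,0],[0,-1,0],1],[[0,0,0],[0,-2,0],1],[[0,0,0],[0,-3,0],1],[[0,0,0],[0,-4,0],1]]'
```

```text
time: 6.65
tool_pos: [0.5584, 0.2198, 0.0524]
ee_rot: [3.142, -0.0, -1.51]
wrist_force: [-1.8, -1.6, 0.3]
width: 0.0004
```

```bash
python3 -m jog '[[[0,0,0],[0,-0.8,0],1],[[0,0,0],[0,-1.6,0],1],[[0,0,0],[0,-2.4,0],1],[[0,0,0],[0,-3.2,0],1]]'
```

```text
time: 7.05
tool_pos: [0.5612, 0.22, 0.0523]
ee_rot: [3.141, -0.0, -1.51]
wrist_force: [-3.8, -1.1, 0.9]
width: 0.0003
```

```bash
python3 -m jog '[[[0,0,0],[0,-0.8,0],1],[[0,0,0],[0,-1.6,0],1],[[0,0,0],[0,-2.4,0],1]]'
```

```text
time: 7.35
tool_pos: [0.5611, 0.22, 0.0524]
ee_rot: [3.135, -0.001, -1.51]
wrist_force: [-10.3, -2.8, 5.4]
width: 0.0006
```

```bash
python3 -m jog '[[[0,0,0],[0,-0.8,0],1],[[0,0,0],[0,-1.6,0],1]]'
```

```text
time: 7.55
tool_pos: [0.5611, 0.2199, 0.0525]
ee_rot: [3.131, -0.001, -1.51]
wrist_force: [-15.0, -3.1, 8.0]
width: 0.0006
```

The tip has stopped at x = 561.1 mm while the force rises to 15 N, so the box is against the stop. I'll back off straight, lift and check.

```bash
python3 -m jog '[[[0,0,0],[0,4,0],1],[[0,0,0],[0,12,0],1],[[0,0,0],[0,30,0],1],[[0,0,0],[0,55,0],1],[[0,0,0],[0,80,-10],1]]'; python3 -m jog '[[[0,0,0],[0,0,-40],1],[[0,0,0],[0,0,-80],1],[[0,0,0],[30,0,-100],1],[[0,0,0],[75,0,-100],1],[[0,0,0],[120,0,-100],1]]'; python3 - <<'E'
from h import *
p,d=eyes.snapshot("side"); cv2.imwrite("pics/side2.png",cv2.resize(p[100:260,200:440,::-1],None,fx=3,fy=3))
E
```

```text
time: 8.05
tool_pos: [0.4846, 0.2156, 0.0614]
ee_rot: [3.141, 0.0, -1.511]
wrist_force: [-0.1, -0.3, 0.4]
width: 0.0005
time: 8.55
tool_pos: [0.4943, 0.0953, 0.1646]
ee_rot: [-3.135, 0.0, -1.508]
wrist_force: [0.3, 0.1, -0.3]
width: 0.0004
```

View pics/side2.png

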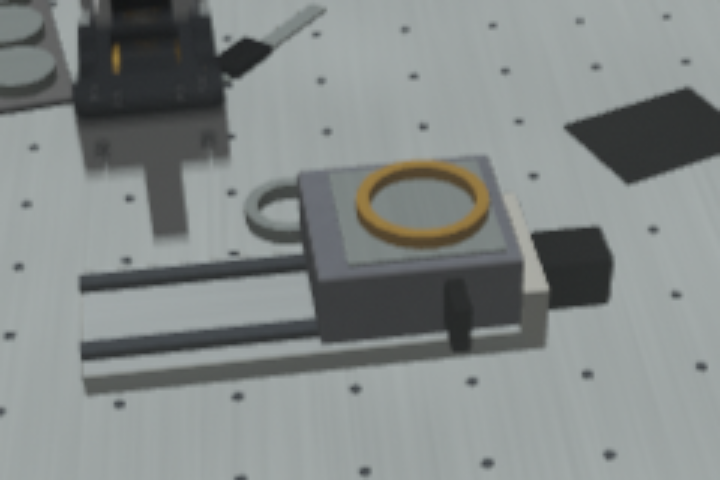

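The box is flush against the white stop at (523,290), with the ring on it and the spare ring undisturbed. Next is the square key.

```bash
python3 -m jog '[[[0,0,0],[45,3,0],1],[[0,0,0],[90,6,0],1],[[0,0,0],[135,9,0],1],[[0,0,0],[180,12,0],1],[[0,0,0],[220,13,0],1]]'; python3 -m jog '[[[0,0,0],[28,2,0],1],[[0,0,0],[28,2,20],1],[[0,0,0],[28,2,60],1],[[0,0,0],[28,2,80],1],[[0,0,0],[28,2,80],1]]'; python3 - <<'E'
from h import *
c=eyes.camera_params("wrist"); o=robot.get_obs(); p,d=eyes.snapshot("wrist"); cv2.imwrite("pics/w3.png",p[:,:,::-1]); np.savez("pics/w3.npz",d=d,K=c["mtx"],T=c["world_to_cam"]); print(o["tool_pos"],o["ee_rot"])
wkeys("pics/w3")
E
```

```text
time: 9.1
tool_pos: [0.4937, -0.1266, 0.1631]
ee_rot: [-3.139, -0.001, -1.511]
wrist_force: [0.6, 0.2, 0.1]
width: 0.0005
time: 9.6
tool_pos: [0.4909, -0.1516, 0.0789]
ee_rot: [3.136, 0.003, -1.511]
wrist_force: [-1.0, 0.1, 0.5]
width: 0.0004
[ 0.49089508 -0.15161747  0.07891235] [ 3.13644352e+00  2.94953781e-03 -1.51068647e+00]
[446. 219.] key (array([ 523.1, -224.9]), array([ 9.9, 15.3]), 4.14)
[320. 215.] white (array([ 517. , -151.2]), array([12.5, 57.1]), 3.67)
[539. 213.] white (array([ 528.9, -300.5]), array([19.1, 56.9]), 5.34)
[582.  85.] white (array([ 623.6, -321.6]), array([41. , 40.7]), 7.63)
```

View pics/w3.png

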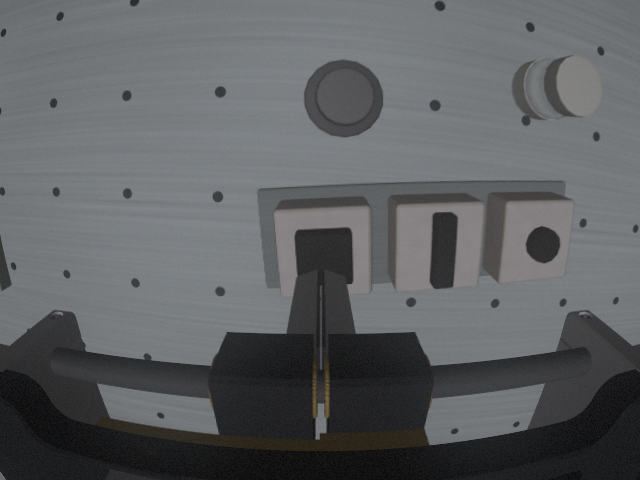

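The fingertips at (321,270) lie just short of the square key, whose far edge runs (296,229) to (352,228). Its sides, at columns 296 and 353, straddle the fingertips. I'll locate its corners.

```bash
python3 - <<'E'
from h import *
Z=np.load("pics/w3.npz");K,T=Z["K"],Z["T"]
P=fplane(K,T,[[296,229],[352,228],[353,283]],.05);print(P.round(4),((P[0]+P[2])/2).round(4))
P=fplane(K,T,[[276,207],[369,204],[371,292],[281,295]],.04);print(P.round(4),P.mean(0).round(4))
print(robot.get_obs()["tool_pos"])
E
```

```text
[[ 0.5128 -0.1368  0.05  ]
 [ 0.5153 -0.1692  0.05  ]
 [ 0.4807 -0.1729  0.05  ]] [ 0.4967 -0.1549  0.05  ]
[[ 0.5229 -0.1237  0.04  ]
 [ 0.5282 -0.1793  0.04  ]
 [ 0.4705 -0.1864  0.04  ]
 [ 0.4649 -0.1282  0.04  ]] [ 0.4966 -0.1544  0.04  ]
[ 0.49238475 -0.15219847  0.0813431 ]
```

```bash
python3 -m jog '[[[0,0,0],[3,-4,0],1],[[0,0,0],[3,-4,10],1],[[0,0,0],[3,-4,20],1],[[0,0,0],[3,-4,27],1],[[0,0,0],[3,-4,28],1]]'; python3 -m jog '[[[0,0,0],[0,0,1],1],[[0,0,0],[0,0,2],1],[[0,0,0],[0,0,3],1],[[0,0,0],[0,0,4],1],[[0,0,0],[0,0,5],1]]'
```

```text
time: 10.15
tool_pos: [0.4961, -0.155, 0.0529]
ee_rot: [3.139, 0.001, -1.51]
wrist_force: [-0.5, -0.4, 0.8]
width: 0.0003
time: 10.65
tool_pos: [0.4973, -0.1555, 0.0498]
ee_rot: [-3.141, -0.0, -1.51]
wrist_force: [-1.2, -0.5, 1.3]
width: 0.0008
```

```bash
python3 -m jog '[[[0,0,0],[0,0,1],1],[[0,0,0],[0,0,2],1],[[0,0,0],[0,0,3],1]]'
```

```text
time: 10.95
tool_pos: [0.4973, -0.1555, 0.0469]
ee_rot: [-3.141, -0.0, -1.51]
wrist_force: [0.0, 0.1, 2.9]
width: 0.0002
```

```bash
python3 -m jog '[[[0,0,0],[0,0,1],1],[[0,0,0],[0,0,2],1],[[0,0,0],[0,0,2],1]]'; python3 -m jog '[[[0,0,0],[0,0,0.7],1],[[0,0,0],[0,0,1.4],1],[[0,0,0],[0,0,1.4],1]]'
```

```text
time: 11.25
tool_pos: [0.4973, -0.1555, 0.0448]
ee_rot: [-3.141, -0.0, -1.51]
wrist_force: [-0.9, 0.7, 5.4]
width: 0.0002
time: 11.55
tool_pos: [0.4973, -0.1555, 0.0442]
ee_rot: [-3.141, -0.0, -1.51]
wrist_force: [-3.1, 0.7, 8.0]
width: 0.0006
```

```bash
python3 -m jog '[[[0,0,0],[0,0,0.5],1],[[0,0,0],[0,0,1],1],[[0,0,0],[0,0,1],1]]'
```

```text
time: 11.85
tool_pos: [0.4974, -0.1555, 0.0441]
ee_rot: [-3.141, -0.001, -1.51]
wrist_force: [-3.8, 1.0, 12.6]
width: 0.0002
```

The key has bottomed out at z = 44.1 mm, with the force at 12.6 N against the 5 N needed. Now I'll draw back straight up and check.

```bash
python3 -m jog '[[[0,0,0],[0,0,-3],1],[[0,0,0],[0,0,-10],1],[[0,0,0],[0,0,-30],1],[[0,0,0],[0,0,-70],1],[[0,0,0],[0,0,-110],1]]'; python3 -m jog '[[[0,0,0],[0,30,-15],1],[[0,0,0],[0,65,-30],1],[[0,0,0],[0,90,-40],1],[[0,0,0],[0,100,-40],1],[[0,0,0],[0,100,-40],1]]'; python3 - <<'E'
from h import *
p,d=eyes.snapshot("side"); cv2.imwrite("pics/side3.png",p[:,:,::-1]); X=cloud("side",d)
a=np.load("pics/side0.npy");X0=cloud("side",a)
for n,(u,v) in dict(square=(264,351),bar=(270,397),round=(277,451)).items():
    print(n,[np.median(Y[v-3:v+4,u-4:u+5,2]).round(4) for Y in(X0,X)])
print(robot.get_obs()["wrist_force"])
E
```

```text
time: 12.35
tool_pos: [0.496, -0.1549, 0.1514]
ee_rot: [3.138, 0.002, -1.51]
wrist_force: [1.0, 0.2, -0.2]
width: 0.0004
time: 12.85
tool_pos: [0.3967, -0.1615, 0.1917]
ee_rot: [-3.141, -0.0, -1.511]
wrist_force: [1.0, 0.2, -0.3]
width: 0.0003
square [np.float64(0.0506), np.float64(0.0507)]
bar [np.float64(0.0505), np.float64(0.0503)]
round [np.float64(0.0507), np.float64(0.0506)]
[ 1.17955931 -0.92259806  0.6465658 ]
```

View pics/side3.png

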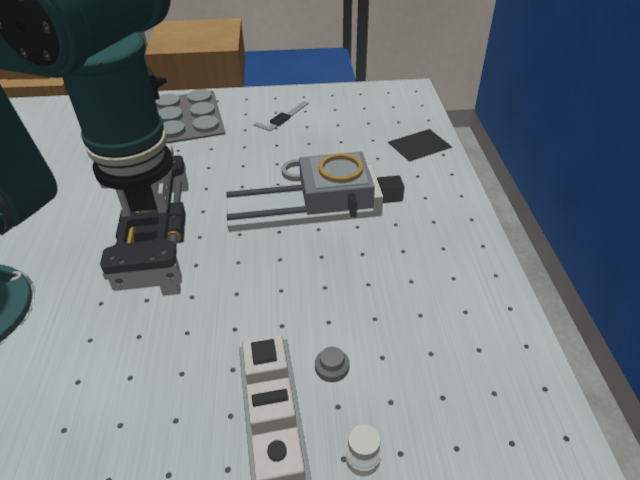

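The box is still home against the stop (375,195), and the square key (264,351) is back up at about 50 mm. The cap (332,362) and jar (364,445) haven't moved, and the robot touches nothing.

```bash
python3 -c "
from bench import close_job
print(close_job())"
```

```text
the job is handed in; nothing more can be done
None
```

The job is done and handed in at about 13 s of the 48 s allowed. I viewed 8 pictures.

- **Box:** I pushed it along its rails with the shut fingertips at about 2 N until it stopped. The tip then stayed at x = 561.1 mm while the force rose to about 15 N. After I backed off, the side view showed the box flush against the stop, and it was still there in the last picture.
- **Square key:** After the box was home, I pressed the key to the bottom. The tip stopped at z = 44.1 mm, a 6 mm stroke, with about 12.6 N. I then lifted straight up, and depth in the side view put the key top back at 50.7 mm, against 50.6 mm before.
- **Everything else:** The round and bar keys measured the same height at the end as at the start. The jar, the lens cap and the visible part of the loose ring looked unmoved, judged by eye in the side view. The last picture shows the robot clear of everything.
- **One disagreement:** The scene camera was about 7 mm off the side and wrist views, so I used the wrist measurements for both the push and the press.

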